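# Slide the heavy tool box into its parking corner

## Task

The tall, heavy tool box has been left standing out on the bench: push it back into its parking corner, so that its long far face is flush against the long wooden rail and its left end is against the short wooden stop, with the box upright. Push with the fingers low on the black body so that it slides instead of tipping; do not push or hold it by the yellow lid or the handle, do not lift it, and leave the glue tub, the rivet tin and the hammer alone.

Things in the scene. Friction and masses are not known exactly. Their poses are not given: they have to be found in the camera images.
- toolbox: Tall loose tool box: black body 90 (its x) by 180 (its y) by 120 mm high, then a yellow lid of that outline to 165 mm and a black arched handle to 207 mm. Origin: centre of underside; x points away from the robot, y left (give or take its yaw). Sides plain and upright. 2 to 3 kg; slides at 9 to 20 N. A long face pushed above about 55 mm may tip it; below 45 mm it slides.
- box_top: The yellow lid and arched handle of the tool box, fixed to it, from 120 to 207 mm above its underside; not to be pushed or held. Its origin and axes are those of toolbox.
- fence: Parking corner of two fixed wooden battens 35 mm high. Origin: inner corner on the bench top; x away from the robot, y left (give or take its yaw). Long rail: y = -340 to +30 mm, near face at x = 0. Short stop: x = -110 to 0 mm, right face at y = 0; both 30 mm thick. When home, the tool box's origin is at x = -45, y = -90 mm here, axes parallel.
- glue_tub: Bystander: amber round jar with a white lid, 72 mm across, 90 mm high, loose, origin at the centre of its underside. It stands behind the long rail or beyond the short stop.
- rivet_tin: Bystander: red round tin with a pale lid, 60 mm across, 75 mm high, loose, origin at the centre of its underside. It stands behind the long rail or beyond the short stop.
- hammer: Bystander: small hammer with a wooden handle, about 220 mm long, lying loose on the bench on the robot's side of the corner, to the left of the tool box. Origin near the middle of its length; x runs along the handle towards the head.

How it is judged:
At the end, for the whole second after the job is handed in: The tool box stands upright and at rest on the bench in its corner: its far face within 7 mm of the long rail, its left end within 7 mm of the short stop, and square with them within 0.06 rad (x of toolbox in the frame of fence between -0.052 and -0.04 m and y of toolbox in the frame of fence between -0.097 and -0.085 m and angle between the x axis of toolbox and the x axis of fence, either way round below 0.06 rad and angle between toolbox's own z axis and vertical below 0.03 rad and height (world z) of toolbox below 0.004 m and linear speed of toolbox below 0.01 m/s); the robot touches nothing.
It fails at once if the tool box is tipped (more than 0.15 rad) (angle between toolbox's own z axis and vertical above 0.15 rad).
It fails at once if the tool box is lifted off the bench (height (world z) of toolbox above 0.012 m).
It fails at once if the yellow lid or the handle is pushed or held with the fingers (contact force between the fingers and box_top above 3 N).
It fails at once if the glue tub, the rivet tin or the hammer is moved more than 15 mm (distance of any of glue_tub, rivet_tin, hammer from where it was at the start of the episode above 0.015 m).
It also fails if it takes over 61 s, if anything falls off the work surface, if the arm or the gripper's body presses on something with over 40 N, if the wrist force passes 120 N, or if a joint passes its speed limit or range.

## Robot

A 6-joint arm with a two-finger parallel gripper is mounted at the origin on the work surface. World frame = base frame: x ahead of the robot, y to its left, z up, the work surface at z = 0. Lengths are in m, angles in rad, forces in N, time in s.
With the tool pointing down it reaches from about 0.35 to 0.775 m from the base axis. Payload 7.3 kg.
Tool frame: the origin (TCP) lies at the very end of the fingers, on their centre line; the grasp point (between the pads) lies 19 mm behind it; z points along the fingers, y is the direction in which the jaws open and shut (so a half turn about z gives the same grasp; the last joint's range is limited). The gripper opens to 92 mm and grips with 3 to 60 N. Pads are 19 mm wide; open, the fingers measure 130 mm over their backs; the gripper's body (75 mm by 190 mm) begins 47 mm behind the grasp point.
Start: joints at [1.162, 0.342, 1.524, -0, 1.275, -0.146], TCP at [0.136, 0.507, 0.227] pointing down, gripper open.
Joint ranges: [-2.53, 2.53], [-0.77, 2.02], [0.04, 2.7], [-1, 4.14], [0.28, 2.66], [-3.11, 3.11]. Speed limits (rad/s): [2.57, 2.57, 3.14, 3.14, 3.14, 3.14].

## Interface

Orientations are given as [roll, pitch, yaw] about the fixed x, y, z axes, in that order (R = Rz(yaw) Ry(pitch) Rx(roll)).
In Python, from cell import robot gives the robot as it stands.
- The arm moves only by the tool apply_moves, never from a script. Its argument "plan" is a list of rows, each an object of numbers: "tx", "ty", "tz": the shift along the tool's x, y, z in m; "yaw": the turn about the tool's z in rad; "grip": the opening, from -1 (shut) to 1 (fully open), so that 0 is half open. In form: [{"tx": .., "ty": .., "tz": .., "yaw": .., "grip": ..}, ...]. A call has 1 to 8 rows; each row is the pose to reach, as a shift and turn from the pose commanded when the call began, along the tool's axes at that moment; what a row does not reach only later rows make up. A row lasts 1/8 s, in which the tool goes at most 62.5 mm and 10.7 degrees, less where a joint would pass 70% of its speed; a pose out of reach is approached as far as the arm can. A call with a gripper value outside its range is refused whole. The fingers move at their own pace and stop on an object; "force" is the grip in N (left out, the last holds). Time passes only in rows, so rows that repeat a pose let the fingers close. It gives the time, the measured TCP pose, the force and the opening at its end, in the units of the state.
- robot.observe(): the state, without advancing time (a new reading comes with each control period).
- robot.read_camera(name): name is "scene" or "top" or "wrist"; returns (picture, depth): 400x640x3 uint8, red, green, blue; 400x640 float32, m along the optical axis (not along the pixel's ray), 0 where there is no reading.
- robot.get_calibration(name): a dict with "camera_matrix" (3x3 intrinsics, pixels), "R" (3x3) and "t" (3): a world point X has camera coordinates R X + t. Camera axes: x right, y down, z forward; pixel columns grow to the right and rows downward; lengths in m; the calibration is good to about 2 mm. A picture is of the moment at which its call begins: read the wrist's pose just before it. get_calibration takes no time and is no camera call; for the wrist camera it gives the pose at the moment of the call.
- robot.hand_in(): hands the job in, once; it reports no verdict.
Trained networks look in the newest picture that a camera, given by its name, has taken for a name from the list of things; names that differ only in an ending like _2 or _b are one class to them, and where a whole thing is asked for, a point or a joint stands for the part that bears it (a point fixed in the world has none). Each returns a list of dicts, best first, with "confidence" (0 to 1); they miss things now and then, are a little off and sometimes report something else, mostly with a low value. They report only what shows in the picture. A call takes as long as a camera call.
- robot.outline_of(label, camera): "region" (400x640 bool, what is visible of it) and "pixel" ([row, column] in pixels, amid what is visible of it).
- robot.tip_of(label, camera): "pixel" ([row, column] in pixels: a listed point, or the origin of a listed thing).
The state is a dict: "time": time; "qpos": joint angles; "qvel": joint speeds; "joint_efforts": joint torques, N m; "tool_pos": TCP position; "tool_rot": TCP orientation; "contact_force": force on the tool from outside, world axes, zero at the start; "torque": the same for the moment, N m; "opening": finger opening in m.
Only numpy, scipy, OpenCV 4.12 (cv2) and the standard library are available. Lean on these libraries where they do the work, as an engineer would, in place of code of your own. Each camera call takes 0.05 s, during which the arm holds its last target.

## Working session

There is one attempt and no reset: what is moved stays moved. The work goes in short steps, Python scripts to look and compute and a tool call to move; the robot and the scene stay as the last step left them, time stands still between calls to the robot, and variables do not carry over. Pictures are saved under pics/ and viewed, and the job is handed in when it is done.

Besides the shell and the picture viewer there is one more tool, called after "Request:" as name([rows], argument=value, ...), one row to a line, values as JSON. apply_moves: Moves the arm, as the interface text tells. Its arguments: {"type":"object","properties":{"plan":{"type":"array","items":{"type":"object","properties":{"tx":{"type":"number"},"ty":{"type":"number"},"tz":{"type":"number"},"yaw":{"type":"number"},"grip":{"type":"number"}}}},"force":{"type":"number"}},"required":["plan"]}

```bash
mkdir -p pics; python3 - <<'E'
from cell import robot
import cv2,numpy as np
print(robot.observe())
for n in ["scene","top"]:
    p,d=robot.read_camera(n); cv2.imwrite(f"pics/{n}0.png",p[:,:,::-1]); np.savez(f"pics/{n}0.npz",p=p,d=d)
    c=robot.get_calibration(n); print(n,c)
    for l in ["toolbox","fence","glue_tub","rivet_tin","hammer","box_top"]:
        print(l,[(r["confidence"],r["pixel"]) for r in robot.outline_of(l,n)][:2],[(r["confidence"],r["pixel"]) for r in robot.tip_of(l,n)][:1])
E
```

```text
{'time': 0.0, 'qpos': array([ 1.16203059e+00,  3.42734489e-01,  1.52500685e+00, -5.31852596e-06,
        1.27539054e+00, -1.45995010e-01]), 'qvel': array([-8.48042819e-04, -2.17028923e-04,  1.86276598e-03,  5.50248276e-04,
       -7.24246854e-04,  2.02159662e-05]), 'joint_efforts': array([ 3.82552080e-04, -4.31232512e+01, -2.44226682e+01,  7.18720886e-02,
        5.58517501e-02, -1.05313893e-04]), 'tool_pos': array([0.13618919, 0.50661346, 0.2260424 ]), 'tool_rot': array([-3.14006907e+00, -2.18889326e-04,  2.87882331e+00]), 'contact_force': array([0.29839946, 0.50990159, 0.35721042]), 'torque': array([-0.02683544, -0.02159585, -0.00785918]), 'opening': 0.0918042131480318}
scene {'camera_matrix': array([[476.46214766,   0.        , 321.69831937],
       [  0.        , 476.46214766, 199.48609507],
       [  0.        ,   0.        ,   1.        ]]), 'R': array([[-0.77811427,  0.62793379, -0.01540563],
       [ 0.42168939,  0.50405129, -0.75373095],
       [-0.46552791, -0.5929852 , -0.65700252]]), 't': array([ 0.37218143, -0.27045289,  1.21229848])}
toolbox [(0.69, [134.5, 299.9])] [(0
[... 374 characters left out ...]
        , 502.9057946 , 202.7197408 ],
       [  0.        ,   0.        ,   1.        ]]), 'R': array([[ 2.14713884e-03, -9.99872381e-01, -1.58307350e-02],
       [-9.80899613e-01,  9.73267887e-04, -1.94512216e-01],
       [ 1.94502800e-01,  1.59460065e-02, -9.80772341e-01]]), 't': array([0.13482129, 0.57427506, 0.81904384])}
toolbox [(0.65, [226.0, 417.6])] [(0.41, [294.9, 238.2])]
fence [(0.73, [153.2, 368.8])] [(0.96, [165.9, 308.1])]
glue_tub [(0.58, [185.4, 243.6])] [(0.68, [191.7, 246.0])]
rivet_tin [(0.86, [119.1, 328.2]), (0.45, [185.5, 242.4])] [(0.74, [124.5, 329.9])]
hammer [(0.83, [316.8, 230.2])] [(0.55, [294.3, 237.3])]
box_top [(0.73, [221.2, 422.4])] [(0.62, [189.4, 246.5])]
```

View pics/scene0.png

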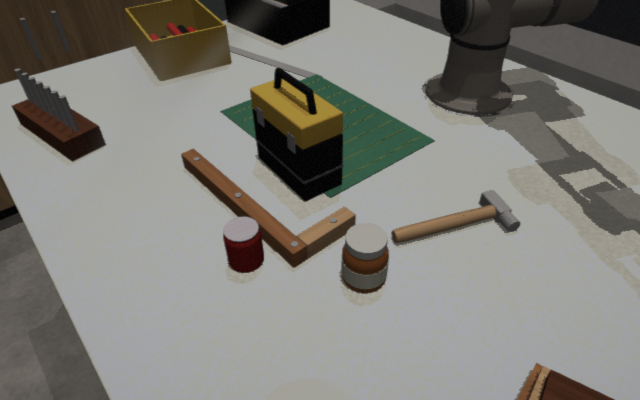

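View pics/top0.png

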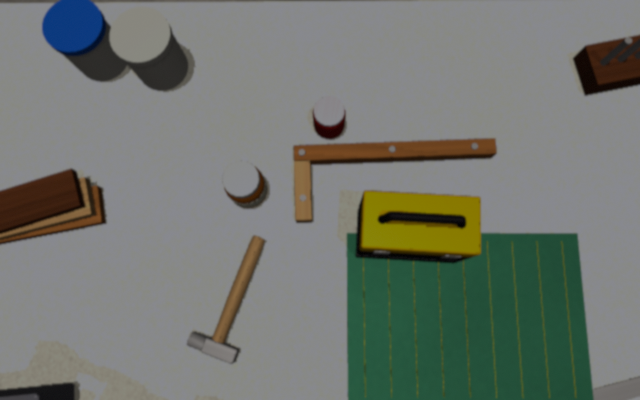

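The top view shows the rail along row ~150 (columns 295–495), the stop at column ~303 (rows 150–220), and the box lid at rows 190–255, columns 360–480. The hammer is left at (300,230), and the tub and tin are behind or beyond the fence. Next I'll measure poses from depth.

```bash
cat > h.py <<'E'
import numpy as np,cv2
from cell import robot
def cloud(n,p,d):
    c=robot.get_calibration(n);K=c["camera_matrix"];R=c["R"];t=c["t"]
    v,u=np.mgrid[:400,:640]
    X=np.stack([(u-K[0,2])/K[0,0]*d,(v-K[1,2])/K[1,1]*d,d],-1)
    W=(X-t)@R
    W[d<=0]=np.nan
    return W
def rect(P):
    P=P.astype(np.float32)
    (c,s,a)=cv2.minAreaRect((P*1000).astype(np.float32)); return np.round(c,1),np.round(s,1),round(a,2)
def measure(n,p,d):
    W=cloud(n,p,d);hsv=cv2.cvtColor(p,cv2.COLOR_RGB2HSV).astype(int)
    yel=(hsv[...,0]>20)&(hsv[...,0]<32)&(hsv[...,1]>150)
    z=W[...,2]
    m=yel&(abs(z-.165)<.008)&(W[...,0]>.25)&(W[...,0]<.8)&(abs(W[...,1])<.4)
    m=cv2.morphologyEx(m.astype(np.uint8),cv2.MORPH_OPEN,np.ones((3,3)))>0
    print(n,"lid",m.sum(),np.median(z[m]),rect(W[m][:,:2]))
    f=max(robot.outline_of("fence",n),key=lambda r:r["confidence"])["region"]
    m=f&(abs(z-.035)<.005)
    return W,m
E
python3 - <<'E'
from h import *
for n in ["top","scene"]:
    q=np.load(f"pics/{n}0.npz");W,m=measure(n,q["p"],q["d"])
    P=W[m];print(len(P),np.median(P[:,2]),P.min(0),P.max(0))
    m2=cv2.erode(m.astype(np.uint8),np.ones((3,3)))>0;P=W[m2]
    # long rail: points with y far from stop
    xm=np.percentile(P[:,0],99); r=P[P[:,0]>xm-.045]
    ymax=P[:,1].max()
    r=P[(P[:,1]<ymax-.05)]; k=np.polyfit(r[:,1],r[:,0],1);print("rail centre x=",k, "edges resid",np.percentile(r[:,0]-np.polyval(k,r[:,1]),[1,99]))
    xr=np.median(P[P[:,1]<ymax-.05][:,0])
    s=P[P[:,0]<np.polyval(k,P[:,1])-.03]; k2=np.polyfit(s[:,0],s[:,1],1);print("stop centre y=",k2,np.percentile(s[:,1]-np.polyval(k2,s[:,0]),[1,99]),s.min(0),s.max(0))
    rr=W[m];sel=rr[:,0]>np.polyval(k,rr[:,1])-.02;print("rail rect",rect(rr[sel][:,:2]))
    for l in ["glue_tub","rivet_tin","hammer"]:
        o=robot.outline_of(l,n)
        if o:
            Q=W[o[0]["region"]];Q=Q[Q[:,2]>.012];print(l,o[0]["confidence"],np.nanpercentile(Q,3,axis=0).round(3),np.nanpercentile(Q,97,axis=0).round(3))
E
```

```text
top lid 5945 0.16427761356801268 (array([523.5, -16.9]), array([179.2,  88.1]), 86.62)
4110 0.034395978765895334 [ 0.54813309 -0.18184857  0.03002277] [0.70005705 0.18577995 0.03992416]
rail centre x= [-0.03606946  0.67826631] edges resid [-0.01265078  0.01306132]
stop centre y= [0.02013238 0.15751307] [-0.01296877  0.01347242] [0.55054103 0.15592096 0.03046857] [0.64178959 0.18395004 0.03992416]
rail rect (array([679. ,   2.3]), array([ 36.1, 369.2]), 2.93)
glue_tub 0.58 [0.576 0.239 0.024] [0.635 0.299 0.092]
rivet_tin 0.86 [0.709 0.097 0.018] [0.759 0.149 0.077]
hammer 0.83 [0.312 0.249 0.015] [0.51  0.358 0.028]
scene lid 2061 0.1657181398843963 (array([527.2, -16.1]), array([177.2,  88. ]), 86.79)
3225 0.035611789966830565 [ 0.54917385 -0.18338331  0.03000899] [0.70089294 0.18673288 0.03955963]
rail centre x= [-0.03643422  0.68154491] edges resid [-0.0130253   0.01274583]
stop centre y= [0.03383384 0.15022821] [-0.01372064  0.01263643] [0.55229099 0.15468188 0.03230799] [0.64466688 0.185176   0.03915457]
rail rect (array([680. ,   1.6]), array([ 34.2, 370.2]), 2.55)
glue_tub 0.68 [0.588 0.248 0.017] [0.647 0.307 0.092]
rivet_tin 0.73 [0.716 0.101 0.016] [0.767 0.15  0.077]
hammer 0.57 [0.317 0.251 0.013] [0.517 0.36  0.028]
```

Request:
apply_moves([
  {"tx": -0.34,"ty": -0.33,"tz": 0,"yaw": -0.3,"grip": 1},
  {"tx": -0.34,"ty": -0.33,"tz": 0,"yaw": -0.3,"grip": 1},
  {"tx": -0.34,"ty": -0.33,"tz": 0,"yaw": -0.3,"grip": 1},
  {"tx": -0.34,"ty": -0.33,"tz": 0,"yaw": -0.3,"grip": 1},
  {"tx": -0.34,"ty": -0.33,"tz": 0,"yaw": -0.3,"grip": 1},
  {"tx": -0.34,"ty": -0.33,"tz": 0,"yaw": -0.3,"grip": 1},
  {"tx": -0.34,"ty": -0.33,"tz": 0,"yaw": -0.3,"grip": 1},
  {"tx": -0.34,"ty": -0.33,"tz": 0,"yaw": -0.3,"grip": 1},
])

```text
time: 2.7
tool_pos: [0.3801, 0.0976, 0.227]
tool_rot: [-3.141, 0.001, -3.107]
contact_force: [0.4, 1.0, 0.2]
opening: 0.0917
```

```bash
python3 - <<'E'
from h import *
s=robot.observe();print(s["time"],s["tool_pos"],s["tool_rot"],s["qpos"])
for n in ["scene","top","wrist"]:
    p,d=robot.read_camera(n); cv2.imwrite(f"pics/{n}1.png",p[:,:,::-1]); np.savez(f"pics/{n}1.npz",p=p,d=d)
c=robot.get_calibration("wrist");print(c["R"],-c["R"].T@c["t"])
E
```

```text
2.7 [0.38006895 0.09763403 0.22699274] [-3.14149651e+00  1.05035885e-03 -3.10655312e+00] [ 5.55991001e-02  9.51209690e-02  1.84898797e+00 -1.26479302e-04
  1.19643556e+00 -1.55019052e+00]
[[-3.35999935e-02  9.99435359e-01 -6.28194389e-05]
 [ 9.54021536e-01  3.20919590e-02  2.98015124e-01]
 [ 2.97848868e-01  9.95337512e-03 -9.54561146e-01]] [0.29831751 0.09559721 0.38324877]
```

View pics/scene1.png

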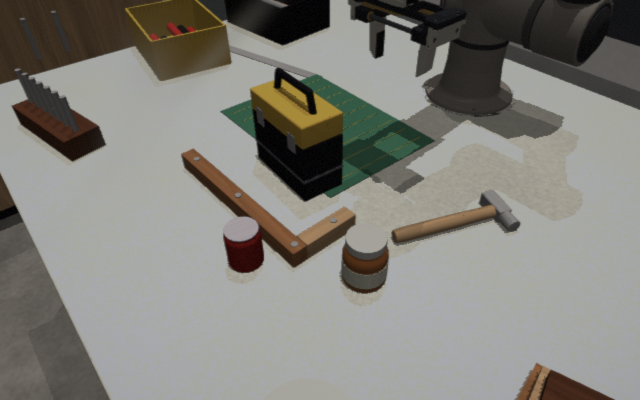

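View pics/wrist1.png

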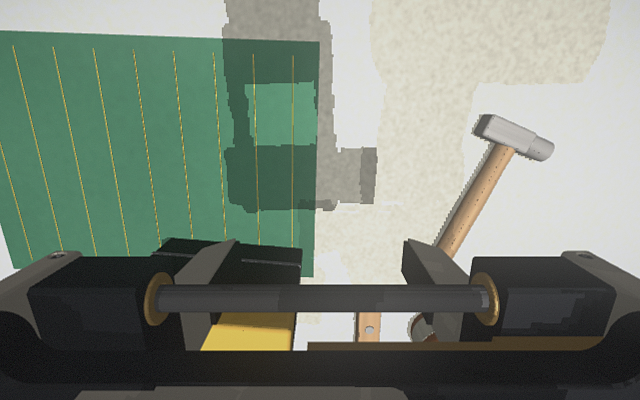

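View pics/top1.png

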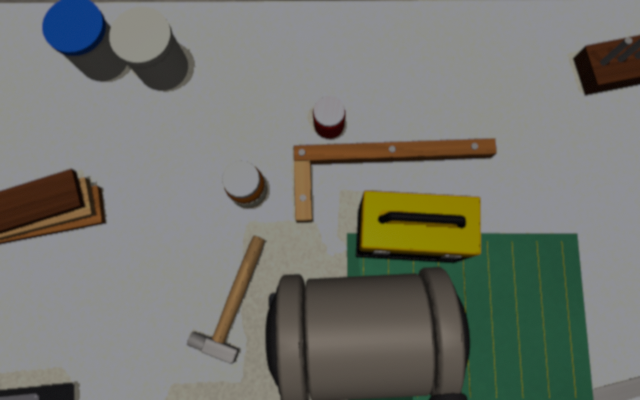

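```bash
python3 - <<'E'
from h import *
q=np.load("pics/scene1.npz");p=q["p"][0:110,320:620]
cv2.imwrite("pics/z1.png",cv2.resize(p[:,:,::-1],None,fx=2.6,fy=2.6,interpolation=cv2.INTER_CUBIC))
W=cloud("scene",q["p"],q["d"])
T=np.array([.380,.0976,.227])
V=(W-T); m=(abs(V[...,0])<.1)&(abs(V[...,1])<.14)&(V[...,2]>-.01)&(V[...,2]<.25)
X=V[m]; X=X*[1,1,1]
for a in np.arange(0,.24,.01):
    s=X[(X[:,2]>=a)&(X[:,2]<a+.01)]
    if len(s): print(round(a,2),len(s),"x",s[:,0].min().round(3),s[:,0].max().round(3),"y",s[:,1].min().round(3),s[:,1].max().round(3))
E
```

```text
0.0 76 x -0.012 0.014 y -0.059 0.056
0.01 149 x -0.012 0.015 y -0.064 0.063
0.02 175 x -0.012 0.015 y -0.066 0.063
0.03 181 x -0.011 0.015 y -0.066 0.064
0.04 197 x -0.012 0.015 y -0.065 0.065
0.05 131 x -0.008 0.015 y -0.066 0.064
0.06 117 x -0.037 0.039 y -0.088 0.088
0.07 502 x -0.04 0.041 y -0.087 0.088
0.08 635 x -0.039 0.041 y -0.088 0.088
0.09 616 x -0.04 0.042 y -0.093 0.094
0.1 1270 x -0.04 0.041 y -0.077 0.095
0.11 196 x -0.037 0.03 y -0.029 0.094
0.12 1 x 0.021 0.021 y 0.016 0.016
```

View pics/z1.png

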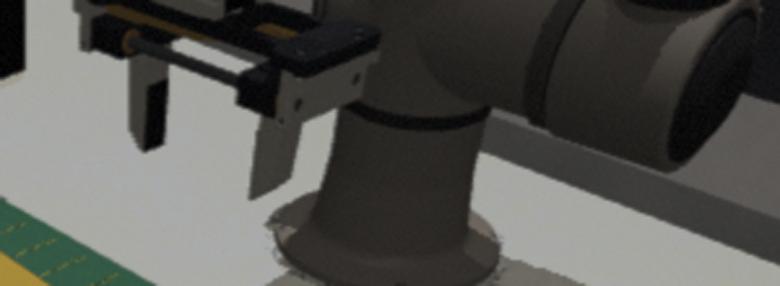

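The depth and pictures show the body starts 66 mm above the fingertips and overhangs the fingers on every side. With the tool vertical, the body will meet this tall box first, so I'll keep the TCP close to the bench. Contact is then as low as possible, about 70 mm on the black body. I'll push in small steps and watch force and tilt.

Request:
apply_moves([
  {"tx": -0.01,"ty": -0.06,"tz": 0.03,"yaw": 0,"grip": -1},
  {"tx": -0.02,"ty": -0.119,"tz": 0.06,"yaw": 0,"grip": -1},
  {"tx": -0.02,"ty": -0.119,"tz": 0.12,"yaw": 0,"grip": -1},
  {"tx": -0.02,"ty": -0.119,"tz": 0.18,"yaw": 0,"grip": -1},
  {"tx": -0.02,"ty": -0.119,"tz": 0.21,"yaw": 0,"grip": -1},
  {"tx": -0.02,"ty": -0.119,"tz": 0.222,"yaw": 0,"grip": -1},
  {"tx": -0.02,"ty": -0.119,"tz": 0.222,"yaw": 0,"grip": -1},
])

```text
time: 3.72
tool_pos: [0.4034, -0.0174, 0.0048]
tool_rot: [3.141, -0.0, -3.103]
contact_force: [0.9, -0.5, 0.2]
opening: 0.0265
```

```bash
cat > snap.py <<'E'
from h import *
import sys
i=sys.argv[1]
s=robot.observe();print(s["time"],s["tool_pos"].round(4),s["tool_rot"].round(4),s["contact_force"].round(1))
for n in sys.argv[2:]:
    p,d=robot.read_camera(n); cv2.imwrite(f"pics/{n}{i}.png",p[:,:,::-1]); np.savez(f"pics/{n}{i}.npz",p=p,d=d)
    W=cloud(n,p,d);hsv=cv2.cvtColor(p,cv2.COLOR_RGB2HSV).astype(int)
    z=W[...,2]
    m=(hsv[...,0]>20)&(hsv[...,0]<32)&(hsv[...,1]>150)&(abs(z-.167)<.012)&(W[...,0]>.25)&(W[...,0]<.8)&(abs(W[...,1])<.4)
    m=cv2.morphologyEx(m.astype(np.uint8),cv2.MORPH_OPEN,np.ones((3,3)))>0
    P=W[m];a,b,c=np.linalg.lstsq(np.c_[P[:,:2]-P[:,:2].mean(0),np.ones(len(P))],P[:,2],rcond=None)[0]
    r=rect(P[:,:2]); yaw=r[2] if r[1][0]<r[1][1] else r[2]-90
    ctr=np.array(r[0])/1000;C=np.array([.659,.157]);R=np.array([[np.cos(.036),np.sin(.036)],[-np.sin(.036),np.cos(.036)]])
    print(n,"lid",len(P),"tilt dz/dx,dy",a.round(3),b.round(3),"z",c.round(4),r,"fence",(R@(ctr-C)).round(4),"dyaw",round(np.radians(yaw)-.036,3))
E
python3 snap.py 2 scene top
```

```text
3.725 [ 0.4034 -0.0174  0.0048] [ 3.1413e+00 -4.0000e-04 -3.1032e+00] [ 0.9 -0.5  0.2]
scene lid 2199 tilt dz/dx,dy -0.023 -0.008 z 0.1652 (array([526.2, -15.4]), array([176.5,  90.2]), 86.68) fence [-0.1389 -0.1675] dyaw -0.094
top lid 5990 tilt dz/dx,dy 0.006 0.0 z 0.1643 (array([523.4, -17. ]), array([179.4,  88.2]), 86.62) fence [-0.1418 -0.169 ] dyaw -0.095
```

Request:
apply_moves([
  {"tx": -0.012,"ty": 0,"tz": 0,"yaw": 0,"grip": -1},
  {"tx": -0.022,"ty": 0,"tz": 0,"yaw": 0,"grip": -1},
  {"tx": -0.025,"ty": 0,"tz": 0,"yaw": 0,"grip": -1},
  {"tx": -0.028,"ty": 0,"tz": 0,"yaw": 0,"grip": -1},
  {"tx": -0.031,"ty": 0,"tz": 0,"yaw": 0,"grip": -1},
  {"tx": -0.034,"ty": 0,"tz": 0,"yaw": 0,"grip": -1},
  {"tx": -0.034,"ty": 0,"tz": 0,"yaw": 0,"grip": -1},
])

```text
time: 4.7
tool_pos: [0.4356, -0.0167, 0.0043]
tool_rot: [3.14, -0.004, -3.106]
contact_force: [-4.8, -1.6, -0.6]
opening: 0.0004
```

```bash
python3 snap.py 3 scene top
```

```text
4.7 [ 0.4356 -0.0167  0.0043] [ 3.1405 -0.0037 -3.1059] [-4.8 -1.6 -0.6]
scene lid 2036 tilt dz/dx,dy -0.017 -0.013 z 0.165 (array([526.6, -15.6]), array([178.2,  90.4]), 87.83) fence [-0.1385 -0.1677] dyaw -0.074
top lid 4538 tilt dz/dx,dy 0.003 -0.001 z 0.1643 (array([524.1, -16.8]), array([178.9,  88. ]), 87.27) fence [-0.1411 -0.1688] dyaw -0.084
```

Request:
apply_moves([
  {"tx": -0.003,"ty": 0,"tz": 0,"yaw": 0,"grip": -1},
  {"tx": -0.006,"ty": 0,"tz": 0,"yaw": 0,"grip": -1},
  {"tx": -0.009,"ty": 0,"tz": 0,"yaw": 0,"grip": -1},
  {"tx": -0.012,"ty": 0,"tz": 0,"yaw": 0,"grip": -1},
  {"tx": -0.015,"ty": 0,"tz": 0,"yaw": 0,"grip": -1},
  {"tx": -0.015,"ty": 0,"tz": 0,"yaw": 0,"grip": -1},
])

```text
time: 5.55
tool_pos: [0.4487, -0.016, 0.0039]
tool_rot: [3.14, -0.007, -3.106]
contact_force: [-10.3, -3.3, 0.6]
opening: 0.0007
```

```bash
python3 snap.py 4 scene top
```

```text
5.55 [ 0.4487 -0.016   0.0039] [ 3.1399 -0.0075 -3.1056] [-10.3  -3.3   0.6]
scene lid 2176 tilt dz/dx,dy -0.03 -0.014 z 0.1652 (array([535.2, -15.9]), array([ 89.4, 177.3]), 3.65) fence [-0.1299 -0.1683] dyaw 0.028
top lid 3902 tilt dz/dx,dy -0.005 -0.001 z 0.1645 (array([530.9, -16.8]), array([ 88.3, 178.4]), 2.36) fence [-0.1343 -0.1691] dyaw 0.005
```

Request:
apply_moves([
  {"tx": -0.003,"ty": 0,"tz": 0,"yaw": 0,"grip": -1},
  {"tx": -0.006,"ty": 0,"tz": 0,"yaw": 0,"grip": -1},
  {"tx": -0.009,"ty": 0,"tz": 0,"yaw": 0,"grip": -1},
  {"tx": -0.009,"ty": 0,"tz": 0,"yaw": 0,"grip": -1},
])

```text
time: 6.15
tool_pos: [0.4565, -0.0152, 0.0036]
tool_rot: [3.139, -0.01, -3.104]
contact_force: [-12.5, -1.3, 2.6]
opening: 0.0005
```

```bash
python3 snap.py 5 scene top
```

```text
6.15 [ 0.4565 -0.0152  0.0036] [ 3.1395 -0.01   -3.1043] [-12.5  -1.3   2.6]
scene lid 2098 tilt dz/dx,dy -0.027 -0.015 z 0.1652 (array([541.9, -15.1]), array([ 90.6, 175.9]), 2.44) fence [-0.1232 -0.1678] dyaw 0.007
top lid 3726 tilt dz/dx,dy -0.009 -0.001 z 0.1646 (array([539.1, -16. ]), array([ 88.2, 178.4]), 2.52) fence [-0.126  -0.1686] dyaw 0.008
```

View pics/scene5.png

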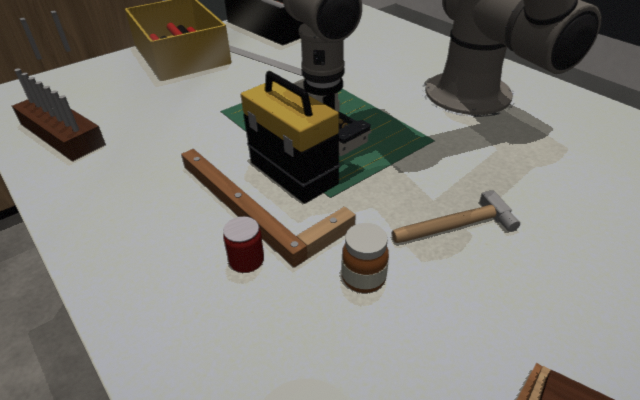

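The box slides upright and square, with the push at ~12 N. I'll continue.

Request:
apply_moves([
  {"tx": -0.004,"ty": 0,"tz": -0.0005,"yaw": 0,"grip": -1},
  {"tx": -0.008,"ty": 0,"tz": -0.001,"yaw": 0,"grip": -1},
  {"tx": -0.012,"ty": 0,"tz": -0.001,"yaw": 0,"grip": -1},
  {"tx": -0.016,"ty": 0,"tz": -0.001,"yaw": 0,"grip": -1},
  {"tx": -0.02,"ty": 0,"tz": -0.001,"yaw": 0,"grip": -1},
  {"tx": -0.024,"ty": 0,"tz": -0.001,"yaw": 0,"grip": -1},
  {"tx": -0.024,"ty": 0,"tz": -0.001,"yaw": 0,"grip": -1},
])

```text
time: 7.12
tool_pos: [0.4808, -0.0143, 0.0042]
tool_rot: [3.139, -0.01, -3.104]
contact_force: [-9.9, 0.6, -0.5]
opening: 0.0005
```

```bash
python3 snap.py 6 scene top
```

```text
7.125 [ 0.4808 -0.0143  0.0042] [ 3.1394 -0.01   -3.1042] [-9.9  0.6 -0.5]
scene lid 2080 tilt dz/dx,dy -0.046 -0.017 z 0.1653 (array([565.5, -14.5]), array([ 91.7, 176.9]), 1.81) fence [-0.0996 -0.168 ] dyaw -0.004
top lid 3307 tilt dz/dx,dy -0.015 -0.001 z 0.1649 (array([563.6, -15.3]), array([ 87.8, 178.4]), 2.45) fence [-0.1015 -0.1688] dyaw 0.007
```

Request:
apply_moves([
  {"tx": 0.008,"ty": 0,"tz": 0,"yaw": 0,"grip": -1},
  {"tx": 0.008,"ty": 0,"tz": 0,"yaw": 0,"grip": -1},
])

```text
time: 7.48
tool_pos: [0.4771, -0.0154, 0.0057]
tool_rot: [3.141, 0.0, -3.105]
contact_force: [0.3, -0.4, 0.1]
opening: 0.0006
```

```bash
python3 snap.py 7 scene top
```

```text
7.475 [ 0.4771 -0.0154  0.0057] [ 3.1415  0.     -3.1046] [ 0.3 -0.4  0.1]
scene lid 2118 tilt dz/dx,dy -0.025 -0.013 z 0.1649 (array([563.3, -14.5]), array([ 89.5, 176.5]), 2.11) fence [-0.1018 -0.1679] dyaw 0.001
top lid 3590 tilt dz/dx,dy 0.0 -0.002 z 0.1644 (array([561. , -15.4]), array([ 87.4, 179.1]), 3.04) fence [-0.1041 -0.1688] dyaw 0.017
```

Request:
apply_moves([
  {"tx": -0.006,"ty": 0,"tz": -0.001,"yaw": 0,"grip": -1},
  {"tx": -0.011,"ty": 0,"tz": 0,"yaw": 0,"grip": -1},
  {"tx": -0.016,"ty": 0,"tz": 0,"yaw": 0,"grip": -1},
  {"tx": -0.021,"ty": 0,"tz": 0.0005,"yaw": 0,"grip": -1},
  {"tx": -0.026,"ty": 0,"tz": 0.001,"yaw": 0,"grip": -1},
  {"tx": -0.031,"ty": 0,"tz": 0.001,"yaw": 0,"grip": -1},
  {"tx": -0.031,"ty": 0,"tz": 0.001,"yaw": 0,"grip": -1},
])

```text
time: 8.45
tool_pos: [0.505, -0.0137, 0.0038]
tool_rot: [3.14, -0.008, -3.104]
contact_force: [-10.1, -0.4, -0.1]
opening: 0.0005
```

```bash
python3 snap.py 8 scene top
```

```text
8.45 [ 0.505  -0.0137  0.0038] [ 3.1401 -0.0078 -3.1041] [-10.1  -0.4  -0.1]
scene lid 2334 tilt dz/dx,dy -0.033 -0.013 z 0.1651 (array([589.4, -13.3]), array([ 90.1, 176.6]), 1.88) fence [-0.0757 -0.1677] dyaw -0.003
top lid 3081 tilt dz/dx,dy -0.005 0.0 z 0.1645 (array([588.6, -14.7]), array([ 89.6, 180.6]), 3.22) fence [-0.0765 -0.1691] dyaw 0.02
```

Request:
apply_moves([
  {"tx": -0.005,"ty": 0,"tz": 0,"yaw": 0,"grip": -1},
  {"tx": -0.01,"ty": 0,"tz": 0,"yaw": 0,"grip": -1},
  {"tx": -0.015,"ty": 0,"tz": 0.0005,"yaw": 0,"grip": -1},
  {"tx": -0.019,"ty": 0,"tz": 0.0005,"yaw": 0,"grip": -1},
  {"tx": -0.019,"ty": 0,"tz": 0.0005,"yaw": 0,"grip": -1},
])

```text
time: 9.18
tool_pos: [0.5238, -0.013, 0.0032]
tool_rot: [3.14, -0.008, -3.104]
contact_force: [-11.4, -0.2, 1.2]
opening: 0.0007
```

```bash
python3 snap.py 9 scene top
```

```text
9.175 [ 0.5238 -0.013   0.0032] [ 3.1401 -0.0081 -3.1041] [-11.4  -0.2   1.2]
scene lid 2360 tilt dz/dx,dy -0.031 -0.014 z 0.165 (array([608.1, -12.5]), array([ 90.4, 176.2]), 2.24) fence [-0.057  -0.1676] dyaw 0.003
top lid 2877 tilt dz/dx,dy -0.004 -0.0 z 0.1644 (array([606.7, -14.3]), array([ 89.2, 181.1]), 2.96) fence [-0.0584 -0.1693] dyaw 0.016
```

Request:
apply_moves([
  {"tx": -0.003,"ty": 0,"tz": 0,"yaw": 0,"grip": -1},
  {"tx": -0.006,"ty": 0,"tz": 0,"yaw": 0,"grip": -1},
  {"tx": -0.009,"ty": 0,"tz": 0,"yaw": 0,"grip": -1},
  {"tx": -0.009,"ty": 0,"tz": 0,"yaw": 0,"grip": -1},
])

```text
time: 9.78
tool_pos: [0.5326, -0.0127, 0.0031]
tool_rot: [3.14, -0.009, -3.104]
contact_force: [-12.4, -0.0, 0.2]
opening: 0.0005
```

Request:
apply_moves([
  {"tx": -0.002,"ty": 0,"tz": 0,"yaw": 0,"grip": -1},
  {"tx": -0.002,"ty": 0,"tz": 0,"yaw": 0,"grip": -1},
])

```text
time: 10.02
tool_pos: [0.5344, -0.0126, 0.0031]
tool_rot: [3.14, -0.009, -3.104]
contact_force: [-12.9, 0.0, 2.2]
opening: 0.0005
```

```bash
python3 snap.py 10 scene top
```

```text
10.025 [ 0.5344 -0.0126  0.0031] [ 3.14   -0.0091 -3.1042] [-12.9   0.    2.2]
scene lid 2347 tilt dz/dx,dy -0.032 -0.015 z 0.1652 (array([619.6, -12.1]), array([ 88.3, 176.9]), 2.28) fence [-0.0455 -0.1676] dyaw 0.004
top lid 2651 tilt dz/dx,dy -0.005 0.0 z 0.1645 (array([616.6, -14. ]), array([ 87.8, 180.6]), 2.55) fence [-0.0485 -0.1694] dyaw 0.009
```

Request:
apply_moves([
  {"tx": -0.002,"ty": 0,"tz": -0.0005,"yaw": 0,"grip": -1},
  {"tx": -0.002,"ty": 0,"tz": -0.0005,"yaw": 0,"grip": -1},
])

```text
time: 10.38
tool_pos: [0.5364, -0.0125, 0.0035]
tool_rot: [3.14, -0.009, -3.104]
contact_force: [-12.6, -1.1, -1.1]
opening: 0.0003
```

Request:
apply_moves([
  {"tx": -0.0015,"ty": 0,"tz": 0,"yaw": 0,"grip": -1},
  {"tx": -0.0015,"ty": 0,"tz": 0,"yaw": 0,"grip": -1},
])

```text
time: 10.62
tool_pos: [0.5378, -0.0125, 0.0034]
tool_rot: [3.14, -0.009, -3.104]
contact_force: [-11.9, -0.6, -0.7]
opening: 0.0006
```

```bash
python3 snap.py 11 scene top
```

```text
10.625 [ 0.5378 -0.0125  0.0034] [ 3.14   -0.0093 -3.1042] [-11.9  -0.6  -0.7]
scene lid 2333 tilt dz/dx,dy -0.029 -0.012 z 0.1653 (array([624.6, -12.1]), array([ 88.9, 177.8]), 3.75) fence [-0.0405 -0.1678] dyaw 0.029
top lid 2595 tilt dz/dx,dy -0.011 -0.001 z 0.1646 (array([620.1, -13.6]), array([ 87.5, 179.9]), 2.54) fence [-0.045  -0.1691] dyaw 0.008
```

Request:
apply_moves([
  {"tx": 0.015,"ty": 0,"tz": 0,"yaw": 0,"grip": -1},
  {"tx": 0.06,"ty": -0.03,"tz": 0,"yaw": 0,"grip": -1},
  {"tx": 0.06,"ty": -0.08,"tz": 0,"yaw": 0,"grip": -1},
])

```text
time: 11.1
tool_pos: [0.4816, -0.094, 0.0043]
tool_rot: [3.14, -0.004, -3.102]
contact_force: [2.4, -0.3, -0.1]
opening: -0.0
```

```bash
python3 snap.py 12 scene top; python3 -c "
import cv2
a=cv2.imread('pics/scene12.png')[60:280,160:400];cv2.imwrite('pics/z12.png',cv2.resize(a,None,fx=2.7,fy=2.7,interpolation=cv2.INTER_CUBIC))
a=cv2.imread('pics/top12.png')[110:290,270:510];cv2.imwrite('pics/y12.png',cv2.resize(a,None,fx=3,fy=3,interpolation=cv2.INTER_CUBIC))"
```

```text
11.1 [ 0.4816 -0.094   0.0043] [ 3.1396 -0.0043 -3.1019] [ 2.4 -0.3 -0.1]
scene lid 2528 tilt dz/dx,dy -0.023 -0.012 z 0.165 (array([620.2, -13.4]), array([ 90.1, 178.9]), 2.33) fence [-0.0449 -0.1689] dyaw 0.005
top lid 5565 tilt dz/dx,dy 0.007 0.0 z 0.1642 (array([617.7, -13.9]), array([ 88.8, 180. ]), 2.14) fence [-0.0474 -0.1693] dyaw 0.001
```

View pics/z12.png

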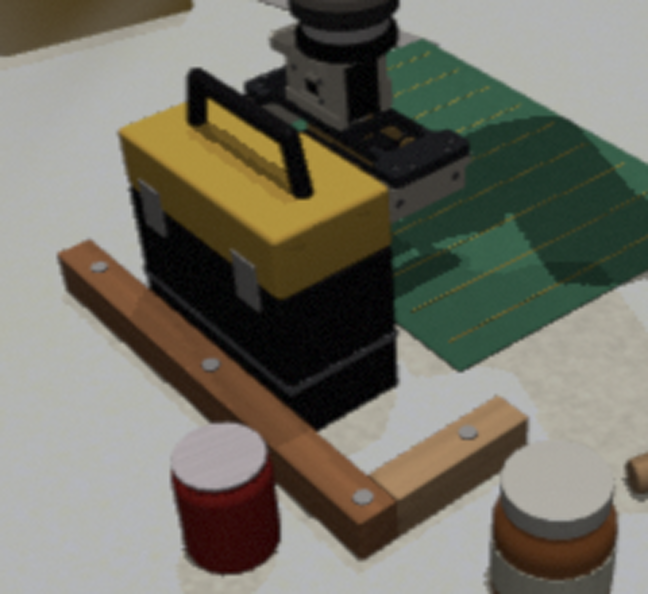

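View pics/y12.png

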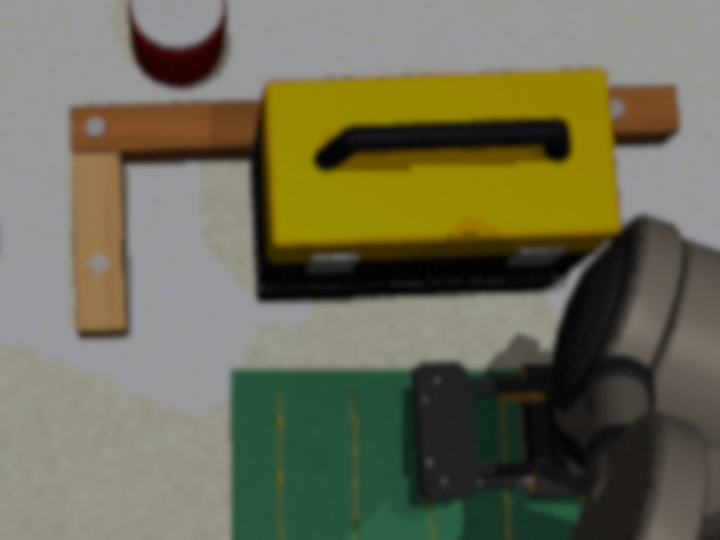

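Request:
apply_moves([
  {"tx": 0,"ty": -0.055,"tz": -0.005,"yaw": 0,"grip": -1},
  {"tx": 0,"ty": -0.11,"tz": -0.005,"yaw": 0,"grip": -1},
  {"tx": 0,"ty": -0.137,"tz": -0.005,"yaw": 0,"grip": -1},
  {"tx": -0.05,"ty": -0.137,"tz": -0.005,"yaw": 0,"grip": -1},
  {"tx": -0.1,"ty": -0.137,"tz": -0.005,"yaw": 0,"grip": -1},
  {"tx": -0.14,"ty": -0.137,"tz": -0.005,"yaw": 0,"grip": -1},
  {"tx": -0.14,"ty": -0.137,"tz": -0.005,"yaw": 0,"grip": -1},
])

```text
time: 12.08
tool_pos: [0.6328, -0.226, 0.0096]
tool_rot: [-3.141, 0.003, -3.102]
contact_force: [-0.7, -0.4, 0.7]
opening: 0.0006
```

```bash
python3 snap.py 13 scene top
```

```text
12.075 [ 0.6328 -0.226   0.0096] [-3.1407e+00  2.6000e-03 -3.1024e+00] [-0.7 -0.4  0.7]
scene lid 2472 tilt dz/dx,dy -0.022 -0.012 z 0.1649 (array([620.1, -14.8]), array([ 90.1, 181.9]), 2.26) fence [-0.0451 -0.1703] dyaw 0.003
top lid 5457 tilt dz/dx,dy 0.008 0.0 z 0.1642 (array([617.3, -13.8]), array([ 88.8, 179.9]), 2.53) fence [-0.0478 -0.1692] dyaw 0.008
```

View pics/scene13.png

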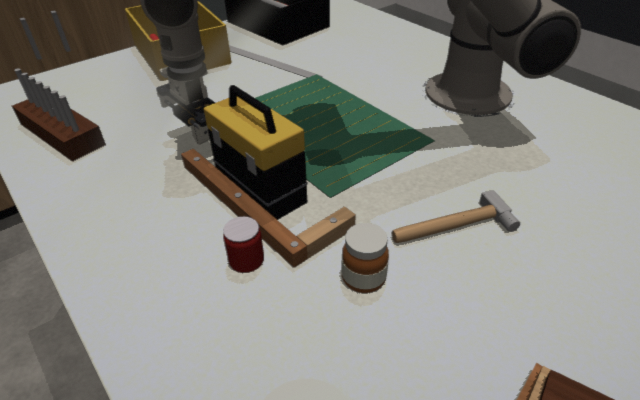

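Request:
apply_moves([
  {"tx": 0.004,"ty": 0.012,"tz": 0.004,"yaw": 0,"grip": -1},
  {"tx": 0.004,"ty": 0.022,"tz": 0.004,"yaw": 0,"grip": -1},
  {"tx": 0.004,"ty": 0.028,"tz": 0.004,"yaw": 0,"grip": -1},
  {"tx": 0.004,"ty": 0.034,"tz": 0.004,"yaw": 0,"grip": -1},
  {"tx": 0.004,"ty": 0.04,"tz": 0.004,"yaw": 0,"grip": -1},
  {"tx": 0.004,"ty": 0.046,"tz": 0.004,"yaw": 0,"grip": -1},
  {"tx": 0.004,"ty": 0.046,"tz": 0.004,"yaw": 0,"grip": -1},
])

```text
time: 13.05
tool_pos: [0.6244, -0.1827, 0.0062]
tool_rot: [-3.139, 0.002, -3.105]
contact_force: [0.0, -7.1, -0.8]
opening: 0.0001
```

```bash
python3 snap.py 14 scene top
```

```text
13.05 [ 0.6244 -0.1827  0.0062] [-3.1391e+00  1.6000e-03 -3.1050e+00] [ 0.  -7.1 -0.8]
scene lid 2538 tilt dz/dx,dy -0.026 -0.013 z 0.1649 (array([621.2,   1.3]), array([ 89.9, 182.8]), 2.93) fence [-0.0434 -0.1542] dyaw 0.015
top lid 5589 tilt dz/dx,dy 0.009 0.001 z 0.1642 (array([617.7,   2.7]), array([ 88.7, 180.2]), 2.2) fence [-0.0468 -0.1527] dyaw 0.002
```

Request:
apply_moves([
  {"tx": 0,"ty": 0.007,"tz": 0,"yaw": 0,"grip": -1},
  {"tx": 0,"ty": 0.014,"tz": 0,"yaw": 0,"grip": -1},
  {"tx": 0,"ty": 0.021,"tz": 0,"yaw": 0,"grip": -1},
  {"tx": 0,"ty": 0.028,"tz": 0,"yaw": 0,"grip": -1},
  {"tx": 0,"ty": 0.035,"tz": 0,"yaw": 0,"grip": -1},
  {"tx": 0,"ty": 0.042,"tz": 0,"yaw": 0,"grip": -1},
  {"tx": 0,"ty": 0.046,"tz": 0,"yaw": 0,"grip": -1},
  {"tx": 0,"ty": 0.046,"tz": 0,"yaw": 0,"grip": -1},
])

```text
time: 14.15
tool_pos: [0.6228, -0.1368, 0.0062]
tool_rot: [-3.139, 0.002, -3.105]
contact_force: [0.8, -8.4, -1.3]
opening: 0.0005
```

```bash
python3 snap.py 15 scene top
```

```text
14.15 [ 0.6228 -0.1368  0.0062] [-3.1391e+00  1.8000e-03 -3.1051e+00] [ 0.8 -8.4 -1.3]
scene lid 2788 tilt dz/dx,dy -0.023 -0.013 z 0.1649 (array([619.1,  48.5]), array([ 89.2, 180. ]), 2.49) fence [-0.0438 -0.107 ] dyaw 0.007
top lid 5569 tilt dz/dx,dy 0.009 0.002 z 0.1642 (array([616.2,  47.9]), array([ 89.8, 179.2]), 1.51) fence [-0.0467 -0.1075] dyaw -0.01
```

Request:
apply_moves([
  {"tx": 0,"ty": 0.005,"tz": 0,"yaw": 0,"grip": -1},
  {"tx": 0,"ty": 0.01,"tz": 0,"yaw": 0,"grip": -1},
  {"tx": 0,"ty": 0.013,"tz": 0,"yaw": 0,"grip": -1},
  {"tx": 0,"ty": 0.013,"tz": 0,"yaw": 0,"grip": -1},
])

```text
time: 14.75
tool_pos: [0.6224, -0.1241, 0.0063]
tool_rot: [-3.139, 0.002, -3.105]
contact_force: [0.5, -9.7, -0.9]
opening: 0.0002
```

Request:
apply_moves([
  {"tx": 0,"ty": 0.002,"tz": 0,"yaw": 0,"grip": -1},
  {"tx": 0,"ty": 0.002,"tz": 0,"yaw": 0,"grip": -1},
])

```text
time: 15.0
tool_pos: [0.6224, -0.1224, 0.0063]
tool_rot: [-3.139, 0.002, -3.105]
contact_force: [0.1, -10.1, -1.3]
opening: 0.0004
```

Request:
apply_moves([
  {"tx": 0,"ty": 0.002,"tz": 0,"yaw": 0,"grip": -1},
  {"tx": 0,"ty": 0.002,"tz": 0,"yaw": 0,"grip": -1},
])

```text
time: 15.25
tool_pos: [0.6223, -0.1206, 0.0063]
tool_rot: [-3.138, 0.002, -3.105]
contact_force: [-0.1, -10.9, -2.0]
opening: 0.0008
```

```bash
python3 snap.py 16 scene top
```

```text
15.25 [ 0.6223 -0.1206  0.0063] [-3.1385e+00  2.0000e-03 -3.1054e+00] [ -0.1 -10.9  -2. ]
scene lid 2863 tilt dz/dx,dy -0.022 -0.01 z 0.165 (array([618.4,  63.2]), array([ 91. , 183.3]), 2.59) fence [-0.0439 -0.0923] dyaw 0.009
top lid 5598 tilt dz/dx,dy 0.009 0.002 z 0.1643 (array([615.9,  64.8]), array([ 89.7, 179.8]), 1.62) fence [-0.0464 -0.0906] dyaw -0.008
```

Request:
apply_moves([
  {"tx": 0,"ty": 0.002,"tz": 0,"yaw": 0,"grip": -1},
  {"tx": 0,"ty": 0.002,"tz": 0,"yaw": 0,"grip": -1},
])

```text
time: 15.6
tool_pos: [0.6222, -0.1201, 0.0065]
tool_rot: [-3.137, 0.002, -3.106]
contact_force: [-0.6, -17.1, -1.1]
opening: 0.0003
```

Request:
apply_moves([
  {"tx": 0,"ty": 0.002,"tz": 0,"yaw": 0,"grip": -1},
  {"tx": 0,"ty": 0.002,"tz": 0,"yaw": 0,"grip": -1},
])

```text
time: 15.85
tool_pos: [0.6222, -0.1202, 0.007]
tool_rot: [-3.134, 0.003, -3.106]
contact_force: [-1.7, -25.6, 2.1]
opening: 0.0002
```

```bash
python3 snap.py 17 scene top;python3 -c "
import cv2
a=cv2.imread('pics/scene17.png')[60:280,160:400];cv2.imwrite('pics/z17.png',cv2.resize(a,None,fx=2.7,fy=2.7,interpolation=cv2.INTER_CUBIC))
a=cv2.imread('pics/top17.png')[110:290,270:510];cv2.imwrite('pics/y17.png',cv2.resize(a,None,fx=3,fy=3,interpolation=cv2.INTER_CUBIC))"
```

```text
15.85 [ 0.6222 -0.1202  0.007 ] [-3.1345e+00  2.8000e-03 -3.1059e+00] [ -1.7 -25.6   2.1]
scene lid 2967 tilt dz/dx,dy -0.026 -0.015 z 0.165 (array([618.4,  65.6]), array([ 90.5, 179.9]), 2.45) fence [-0.0439 -0.0899] dyaw 0.007
top lid 5583 tilt dz/dx,dy 0.009 -0.0 z 0.1644 (array([615.9,  65.5]), array([ 89.3, 179.7]), 1.81) fence [-0.0464 -0.0899] dyaw -0.004
```

View pics/z17.png

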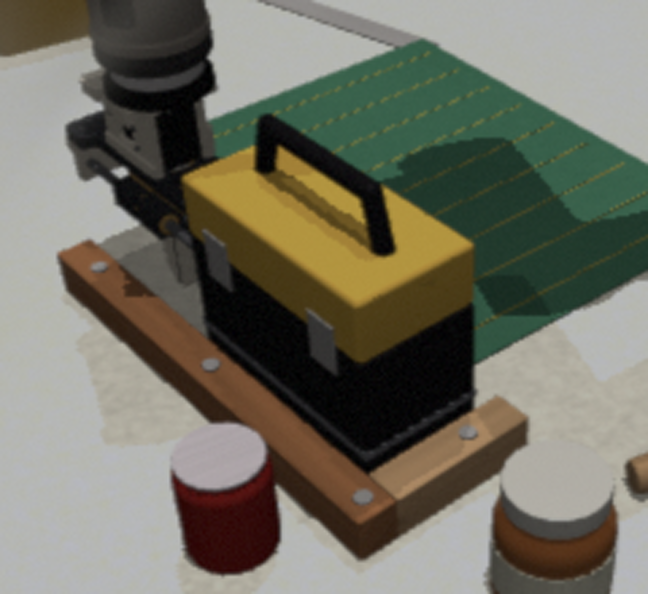

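View pics/y17.png

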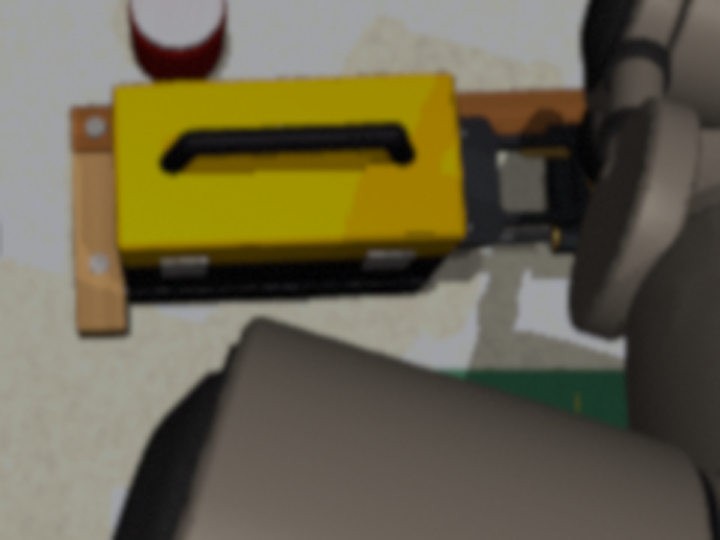

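The force rises to 25 N at the stop with no further motion, so the end is in contact. Next: back off, check and hand in.

Request:
apply_moves([
  {"tx": 0,"ty": -0.01,"tz": 0,"yaw": 0,"grip": -1},
  {"tx": 0.005,"ty": -0.05,"tz": -0.005,"yaw": 0,"grip": -1},
  {"tx": 0.01,"ty": -0.09,"tz": -0.02,"yaw": 0,"grip": -1},
  {"tx": 0.02,"ty": -0.1,"tz": -0.05,"yaw": 0,"grip": -1},
  {"tx": 0.02,"ty": -0.1,"tz": -0.05,"yaw": 0,"grip": -1},
  {"tx": 0.02,"ty": -0.1,"tz": -0.05,"yaw": 0,"grip": -1},
])

```text
time: 16.7
tool_pos: [0.6052, -0.2139, 0.0552]
tool_rot: [3.141, -0.0, -3.104]
contact_force: [-0.4, 0.7, -1.0]
opening: 0.0002
```

```bash
python3 snap.py 18 scene top; python3 - <<'E'
from h import *
for n in ["top","scene"]:
    W=cloud(n,*[np.load(f"pics/{n}18.npz")[k] for k in "pd"])
    for l in ["glue_tub","rivet_tin","hammer"]:
        o=robot.outline_of(l,n)
        if o:
            Q=W[o[0]["region"]];Q=Q[Q[:,2]>.012];print(n,l,o[0]["confidence"],np.nanpercentile(Q,3,axis=0).round(3),np.nanpercentile(Q,97,axis=0).round(3))
E
```

```text
16.7 [ 0.6052 -0.2139  0.0552] [ 3.1408e+00 -5.0000e-04 -3.1039e+00] [-0.4  0.7 -1. ]
scene lid 2985 tilt dz/dx,dy -0.025 -0.013 z 0.1649 (array([617.7,  65.7]), array([ 90.8, 179.8]), 2.05) fence [-0.0446 -0.0898] dyaw -0.0
top lid 5572 tilt dz/dx,dy 0.008 0.001 z 0.1643 (array([615.2,  65.5]), array([ 90. , 178.7]), 1.17) fence [-0.0471 -0.0899] dyaw -0.016
top glue_tub 0.74 [0.576 0.239 0.024] [0.634 0.298 0.092]
top rivet_tin 0.83 [0.709 0.097 0.021] [0.76  0.148 0.077]
scene glue_tub 0.96 [0.588 0.249 0.017] [0.647 0.307 0.092]
scene rivet_tin 0.32 [ 0.579 -0.011  0.122] [0.664 0.154 0.206]
scene hammer 0.8 [0.317 0.251 0.013] [0.518 0.36  0.028]
```

View pics/scene18.png

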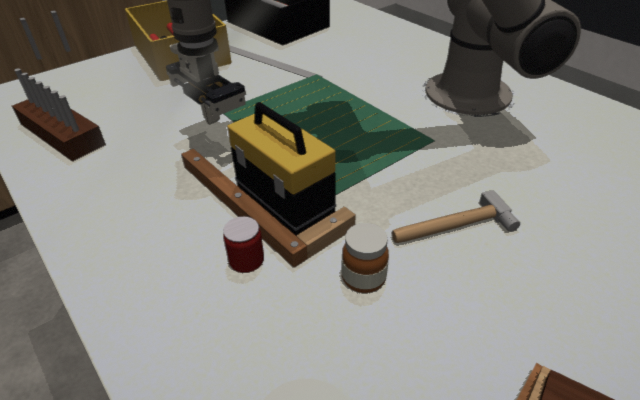

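```bash
python3 -c "
from cell import robot
print(robot.hand_in())"
```

```text
the job is handed in; nothing more can be done
None
```

The tool box is back in its parking corner, upright and square, and I handed the job in at about 17 s. I pushed it forward to the long rail first. Then I went round to its right end and slid it left until the force rose to about 25 N against the short stop, and backed the arm clear.

**Instruction not fully followed:** the box was not pushed with the fingers low on its body. With the tool pointing straight down, the gripper's body sticks out past the fingers on every side, so it touches this tall box first. I kept the fingertips 3–7 mm above the bench, so contact was with the gripper's body at about 70 mm, on the black body below the lid. That is above the 55 mm where the box may tip.

**Tilt and force while pushing:** halfway to the rail the box leaned forward about 0.02 rad. I backed off, let it settle, and finished that push with less lean (about 0.01–0.02 rad at most). Forces stayed near 13 N until the stop.

**Final position in the corner's frame:**

| | Scene camera | Top camera | Allowed |
|---|---|---|---|
| x | -44.6 mm | -47.1 mm | -52 to -40 mm |
| y | -89.8 mm | -89.9 mm | -97 to -85 mm |
| yaw | 0.00 rad | -0.016 rad | within ±0.06 rad |

- **Upright:** the lid is level within the cameras' own error, at the same slopes as at the start.
- **Rail contact:** the cameras disagree by about 2.5 mm in x. I never felt a force rise against the long rail, so flush there rests on the cameras alone.
- **Bystanders:** the glue tub, rivet tin and hammer measured unmoved. The top camera did not find the hammer at the end, and the scene camera's tin detection was a false one (0.32 confidence, on the box lid). For each of those I relied on the other camera.

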